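# Point out the next block on the cooling plate

## Task

Show the trainee which wax block is to be cut next: push with the fingertips in its finger pull to slide the grey cover of the white cooling plate fully open, then point straight down at the block in the yellow cassette, fingertips over its middle and no more than 3 cm above it, and stay there for two full seconds without touching anything. Then slide the cover fully shut again, the fingertips in the pull, so that the blocks stay cold, and move clear. Pick nothing up, never touch a block, and leave the blocks, forceps, timer and slide pack where they lie.

Things in the scene. Friction and masses are not known exactly. Their poses are not given: they have to be found in the camera images.
- cooler: White block cooling plate fixed to the bench: 190 mm deep (its x), 370 mm wide (its y). Origin: middle of the underside; x to its back, y to its left end, z up. Right half: an open well; left half: closed machinery 56 mm high. Aluminium rails along the front and back edges (x -87 to -75 and 75 to 87 mm) reach 84 mm above the bench.
- well (a point): Middle of the level metal floor of the cooler's well, 40 mm above the bench; axes as the cooler's. The well is 136 mm (x) by 165 mm (y), its rim 56 mm above the bench; six blocks lie on its floor in two rows of three (x = -30 and 30 mm, y = -46, 0 and 46 mm, each give or take 4 mm).
- cover (a joint): Travel in m of the opaque grey sliding cover along the cooler's +y: 0 = shut over the well, 0.176 = fully open, at its stop over the machinery; starts at 0 to 0.02. 150 mm (x) by 180 mm (y), its top 78 mm above the bench. It needs about 3 N to slide, stays where it is left and cannot lift off.
- cover_pull (a point): Middle of the mouth of the cover's finger pull, level with the cover's top and moving with the cover; axes as the cooler's. The pull is a pocket with upright walls and a black bottom, 70 mm along x, 60 mm along y, 17 mm deep, in the middle of the cover.
- block_yellow: Block in the pale yellow cassette: loose, 11 g, a slab 28 x 40 mm and 8 mm high carrying a cream wax block with a dark spot (the only yellow one). Origin: middle of its underside; z up, its 40 mm length is its y, lying about along the cooler's x. On the floor of the well, under the cover at the start; the colours change places.
- block_pink_a: Block in the pink cassette: loose, 11 g, a slab 28 x 40 mm and 8 mm high carrying a cream wax block with a dark spot. Origin: middle of its underside; z up, its 40 mm length is its y, lying about along the cooler's x. On the floor of the well, under the cover at the start; the colours change places.
- block_pink_b: Block in the pink cassette: loose, 11 g, a slab 28 x 40 mm and 8 mm high carrying a cream wax block with a dark spot. Origin: middle of its underside; z up, its 40 mm length is its y, lying about along the cooler's x. On the floor of the well, under the cover at the start; the colours change places.
- block_blue: Block in the pale blue cassette: loose, 11 g, a slab 28 x 40 mm and 8 mm high carrying a cream wax block with a dark spot. Origin: middle of its underside; z up, its 40 mm length is its y, lying about along the cooler's x. On the floor of the well, under the cover at the start; the colours change places.
- block_green_a: Block in the pale green cassette: loose, 11 g, a slab 28 x 40 mm and 8 mm high carrying a cream wax block with a dark spot. Origin: middle of its underside; z up, its 40 mm length is its y, lying about along the cooler's x. On the floor of the well, under the cover at the start; the colours change places.
- block_green_b: Block in the pale green cassette: loose, 11 g, a slab 28 x 40 mm and 8 mm high carrying a cream wax block with a dark spot. Origin: middle of its underside; z up, its 40 mm length is its y, lying about along the cooler's x. On the floor of the well, under the cover at the start; the colours change places.
- forceps: Loose steel forceps, 126 x 11 x 9 mm, lying on the bench in front of the cooler. Origin: middle of the underside.
- timer: Loose white bench timer, 60 x 68 x 18 mm, behind the left half of the cooler. Origin: middle of the underside.
- slide_pack: Loose open white pack of glass slides, 60 x 82 x 28 mm, behind the right half of the cooler. Origin: middle of the underside.

How it is judged:
On the way, in this order (a step that is already met when the one before it is completed fails the run):
1. the fingertips, in the pull, push the cover through the middle of its travel (contact force between the fingers and cooler above 0.3 N and value of joint cover between 0.06 and 0.13 m and z of the grasp point in the frame of cover_pull below 0.03 m and x of the grasp point in the frame of cover_pull between -0.036 and 0.036 m and y of the grasp point in the frame of cover_pull between -0.031 and 0.031 m), for 0.05 s.
2. the cover is fully open (within 11 mm of its stop) (value of joint cover above 0.165 m), for 0.2 s.
3. cover open and touching nothing, the TCP stays within 14 mm sideways of the yellow cassette's middle, under 75 mm above its underside, pointing within 30 degrees of straight down, for 1.7 s (value of joint cover above 0.165 m and horizontal distance between the grasp point and block_yellow below 0.014 m and z of the grasp point in the frame of block_yellow below 0.075 m and angle between the grasp point's own z axis and vertical above 2.6 rad and contact force between each of the arm, the fingers and anything else below 0.3 N), for 1.7 s.
4. the fingertips, in the pull, push the cover back through the middle of its travel (all of step 1), for 0.05 s.
5. the cover is shut again (within 6 mm) (value of joint cover below 0.006 m), for 0.2 s.
At the end, for the whole second after the job is handed in: The cover is shut to within 6 mm, every block lies at rest within 6 mm of where it was, and forceps, timer and slide pack are within 10 mm of where they were (value of joint cover below 0.006 m and distance of each of block_yellow, block_pink_a, block_pink_b, block_blue, block_green_a, block_green_b from where it was at the start of the episode below 0.006 m and distance of each of forceps, timer, slide_pack from where it was at the start of the episode below 0.01 m and linear speed of each of block_yellow, block_pink_a, block_pink_b, block_blue, block_green_a, block_green_b below 0.01 m/s); the robot touches nothing.
It fails at once if the robot touched a block (contact force between any of the fingers, the arm and block_yellow above 0.3 N or contact force between any of the fingers, the arm and block_pink_a above 0.3 N or contact force between any of the fingers, the arm and block_pink_b above 0.3 N or contact force between any of the fingers, the arm and block_blue above 0.3 N or contact force between any of the fingers, the arm and block_green_a above 0.3 N or contact force between any of the fingers, the arm and block_green_b above 0.3 N).
It fails at once if a block was shifted or lifted by more than 6 mm (distance of any of block_yellow, block_pink_a, block_pink_b, block_blue, block_green_a, block_green_b from where it was at the start of the episode above 0.006 m).
It fails at once if the forceps, timer or slide pack were moved by more than 10 mm (distance of any of forceps, timer, slide_pack from where it was at the start of the episode above 0.01 m).
It also fails if it takes over 64 s, if anything falls off the work surface, if the arm or the gripper's body presses on something with over 40 N, if the wrist force passes 120 N, or if a joint passes its speed limit or range.

## Robot

A 7-joint arm with a two-finger parallel gripper is mounted at the origin on a cart in front of the work surface, level with it; the furniture and walls round the work are solid. World frame = base frame: x ahead of the robot, y to its left, z up, the work surface at z = 0. Lengths are in m, angles in rad, forces in N, time in s.
With the tool pointing down it reaches from about 0.35 to 0.9 m from the base axis. Payload 8.1 kg.
Tool frame: the origin (TCP) lies between the finger pads, 19 mm behind the fingertips; this is the grasp point; z points along the fingers, y is the line along which they close (so a half turn about z gives the same grasp; the last joint's range is limited). The gripper opens to 92 mm and grips with 3 to 60 N. Pads are 19 mm wide; open, the fingers measure 130 mm over their backs; the gripper's body (75 mm by 190 mm) begins 47 mm behind the grasp point.
Start: joints at [-1.406, 0.434, 0.025, 1.573, -0.012, 1.134, -0.075], TCP at [0.165, 0.603, 0.246] pointing down, gripper open.
Joint ranges: [-2.62, 2.62], [-0.44, 2.09], [-1.27, 1.32], [0.08, 2.57], [-1.32, 4.46], [0.12, 2], [-2.74, 2.74]. Speed limits (rad/s): [2.22, 2.22, 3.01, 3.01, 3.14, 3.14, 3.14].

## Interface

Orientations are given as a rotation vector (axis times angle).
In Python, from cell import arm gives the robot as it stands.
- The arm moves only by the tool send_rows, never from a script. Its argument "motion" is text: rows parted by semicolons, each of 7 numbers parted by spaces: the closure, from 0 (fully open) to 1 (shut), then the shift along the world's x, y, z in m, then the turn, a rotation vector about the world's x, y, z in degrees. A call has 1 to 5 rows; each row shifts and turns the commanded pose from where the row before left it; what a row does not reach is not made up. A row lasts 1/8 s, in which the tool goes at most 62.5 mm and 10.7 degrees, less where a joint would pass 70% of its speed; a pose out of reach is approached as far as the arm can. A call is refused whole if a number of a shift passes 0.0625 or a number of a turn 10.7, either way. A call with a gripper value outside its range is refused whole. The fingers move at their own pace and stop on an object; "force" is the grip in N (left out, the last holds). Time passes only in rows, so rows that do not move let the fingers close. It gives the time, the measured TCP pose, the force, the opening and the grip force at its end, in the units of the state.
- arm.observe(): the state, without advancing time (a new reading comes with each control period).
- arm.get_image(name): name is "scene" or "top" or "wrist"; returns (picture, depth): 384x512x3 uint8, blue, green, red; 384x512 float32, m along the optical axis (not along the pixel's ray), 0 where there is no reading.
- arm.camera_model(name): a dict with "fx", "fy", "cx", "cy" (pixels), "view" (4x4, takes a point from world to camera coordinates). Camera axes: x right, y down, z forward; pixel columns grow to the right and rows downward; lengths in m; the calibration is good to about 2 mm. The wrist camera is an equidistant fisheye: a pixel r from the principal point sees the ray r / f radians off the axis. A picture is of the moment at which its call begins: read the wrist's pose just before it. camera_model takes no time and is no camera call; for the wrist camera it gives the pose at the moment of the call.
- arm.sign_off(): hands the job in; it is judged then, once.
The state is a dict: "clock": time; "joints": joint angles; "dq": joint speeds; "joint_efforts": joint torques, N m; "position": TCP position; "ee_rot": TCP orientation; "force": force on the tool from outside, world axes, zero at the start; "ft_torque": the same for the moment, N m; "width": opening from 0.0 (shut) to 1.0 (fully open); "gripper_force": force on a finger pad.
Only numpy, scipy, OpenCV 4.12 (cv2) and the standard library are available. Lean on these libraries where they do the work, as an engineer would, in place of code of your own. Each camera call takes 0.05 s, during which the arm holds its last target. There are 200 camera calls.

## Working session

There is one attempt and no reset: what is moved stays moved. The work goes in short steps, Python scripts to look and compute and a tool call to move; the robot and the scene stay as the last step left them, time stands still between calls to the robot, and variables do not carry over. Pictures are saved under pics/ and viewed, at most 10 in all, crops included, and the job is handed in when it is done.

Besides the shell and the picture viewer there is one more tool, called after "Request:" as name(argument=value, ...) on one line, values as JSON. send_rows: Moves the arm, as the interface text tells. Its arguments: {"type":"object","properties":{"motion":{"type":"string"},"force":{"type":"number"}},"required":["motion"]}

```bash
mkdir -p pics
cat > h.py <<'E'
import numpy as np, cv2
from cell import arm
def look(n):
    m=arm.camera_model(n); im,d=arm.get_image(n); return im,d,m
def pts(d,m):
    v,u=np.mgrid[:d.shape[0],:d.shape[1]]
    c=np.stack([(u-m['cx'])/m['fx']*d,(v-m['cy'])/m['fy']*d,d,np.ones_like(d)],-1)
    return (c@np.linalg.inv(m['view']).T)[...,:3]
def onplane(uv,m,z):
    V=np.linalg.inv(np.array(m['view'])); uv=np.atleast_2d(uv).astype(float)
    r=np.c_[(uv[:,0]-m['cx'])/m['fx'],(uv[:,1]-m['cy'])/m['fy'],np.ones(len(uv))]@V[:3,:3].T
    o=V[:3,3]; return o+r*((z-o[2])/r[:,2])[:,None]
E
python3 - <<'E'
from h import *
for n in('top','scene'):
    im,d,m=look(n); cv2.imwrite(f'pics/{n}0.png',im); np.savez(f'{n}0.npz',d=d,im=im)
    print(n,{k:np.round(v,3) for k,v in m.items()})
print(arm.observe())
E
```

```text
top {'fx': np.float64(438.133), 'fy': np.float64(438.133), 'cx': np.float64(258.519), 'cy': np.float64(187.507), 'view': array([[-0.02 , -0.999,  0.033,  0.149],
       [-0.997,  0.017, -0.075,  0.559],
       [ 0.074, -0.035, -0.997,  0.95 ],
       [ 0.   ,  0.   ,  0.   ,  1.   ]])}
scene {'fx': np.float64(374.864), 'fy': np.float64(374.864), 'cx': np.float64(255.892), 'cy': np.float64(189.83), 'view': array([[-0.521, -0.854,  0.009,  0.417],
       [-0.486,  0.288, -0.825,  0.275],
       [ 0.701, -0.434, -0.565,  0.57 ],
       [ 0.   ,  0.   ,  0.   ,  1.   ]])}
{'clock': 0.1, 'joints': array([-1.40561187,  0.43516953,  0.02498312,  1.57401606, -0.01160752,
        1.13399127, -0.07510029]), 'dq': array([-0.00136719, -0.00121883, -0.00174467, -0.00491803, -0.00085998,
        0.00091312, -0.00131409]), 'joint_efforts': array([ 2.79670145e-03, -6.69126391e+01,  9.87731181e-01, -3.15143359e+01,
       -6.05645799e-02,  3.74694157e-02,  1.19345421e-05]), 'position': array([0.16530898, 0.60228964, 0.24480961]), 'ee_rot': array([-4.19497575e-01, -3.11339338e+00,  2.25819565e-03]), 'force': array([ 0.0883389 , -0.88891516,  0.24288092]), 'ft_torque': array([-0.02537638,  0.0049353 , -0.03477298]), 'gripper_force': 0.0, 'width': 1.002576840814177}
```

View pics/top0.png

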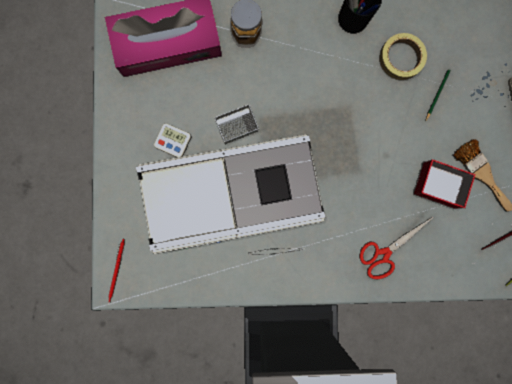

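View pics/scene0.png

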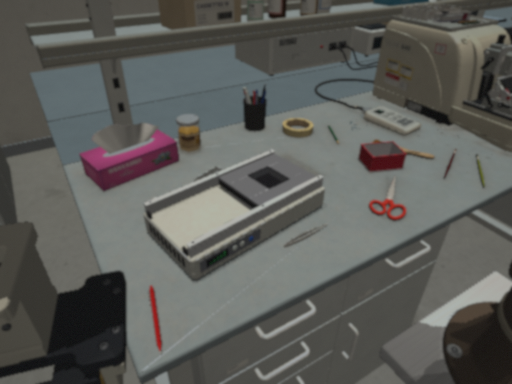

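The top view shows the cooler with corners near (137,167), (308,137), (324,217) and (152,250). The black pull is at about (273,184), and the cover is at the right end, nearly shut. The scene view shows the pull at about (268,177). The arm is out of the way in both.

Run:
```python
from h import *
D={}
for n,box in(('top',(245,155,300,215)),('scene',(235,155,300,200))):
    z=np.load(n+'0.npz'); im,d=z['im'],z['d']; m=arm.camera_model(n)
    x0,y0,x1,y1=box; g=im.max(2); k=np.zeros_like(g); k[y0:y1,x0:x1]=(g[y0:y1,x0:x1]<70)
    nn,l,s,c=cv2.connectedComponentsWithStats(k); i=1+s[1:,4].argmax(); k=(l==i).astype(np.uint8)
    cs=cv2.findContours(k,0,1)[0]; r=cv2.minAreaRect(max(cs,key=cv2.contourArea))
    P=pts(d,m); D[n]=(im,d,m,P)
    print(n,s[i],c[i],r,'depth z in mask',np.percentile(P[k>0][:,2],[5,50,95]))
    for zz in(.061,.078): print(zz,onplane(c[i],m,zz).round(4),onplane(cv2.boxPoints(r),m,zz).round(3).tolist())
im,d,m,P=D['top']
Z=P[...,2]; 
for (u,v) in((185,200),(273,184),(245,190),(305,180),(275,150),(210,155),(170,140),(236,125)): print((u,v),P[v,u].round(3))
# rails: z 0.080-0.09
sel=(Z>.068)&(Z<.095); sel[:130]=0; sel[260:]=0; sel[:,:130]=0; sel[:,330:]=0
k=sel.astype(np.uint8); nn,l,s,c=cv2.connectedComponentsWithStats(k)
sel2=(Z>.045)&(Z<.095); sel2[:130]=0; sel2[260:]=0; sel2[:,:130]=0; sel2[:,330:]=0
r=cv2.minAreaRect(P[sel2][:,:2].astype(np.float32)*1000); print('cooler',r)
cv=(np.abs(Z-.078)<.003)&sel; print('zhist',np.histogram(Z[sel2],np.arange(.045,.096,.003)))
# colour white rails/cooler outline
mm=(im.min(2)>130).astype(np.uint8);mm[:130]=0;mm[260:]=0;mm[:,:130]=0;mm[:,330:]=0
o=np.hstack([cv2.resize(im[115:270,110:345],None,fx=3,fy=3)]); cv2.imwrite('pics/c1.png',o)
```

```text
top [ 255  164   37   41 1113] [272.90386343 184.07457323] ((272.991455078125, 184.15548706054688), (36.18315505981445, 31.122047424316406), 79.11447143554688) depth z in mask [0.05741908 0.06044994 0.07871167]
0.061 [[0.5653 0.11   0.061 ]] [[0.597, 0.149, 0.061], [0.609, 0.084, 0.061], [0.533, 0.071, 0.061], [0.522, 0.136, 0.061]]
0.078 [[0.5639 0.1112 0.078 ]] [[0.595, 0.149, 0.078], [0.607, 0.085, 0.078], [0.532, 0.073, 0.078], [0.521, 0.137, 0.078]]
scene [249 167  39  21 470] [268.24893617 177.10851064] ((267.9999694824219, 176.99998474121094), (34.64271545410156, 18.864845275878906), 30.963754653930664) depth z in mask [0.06036573 0.06460722 0.07960145]
0.061 [[0.5833 0.0981 0.061 ]] [[0.611, 0.137, 0.061], [0.666, 0.076, 0.061], [0.557, 0.06, 0.061], [0.513, 0.118, 0.061]]
0.078 [[0.5611 0.113  0.078 ]] [[0.588, 0.151, 0.078], [0.641, 0.092, 0.078], [0.536, 0.076, 0.078], [0.493, 0.132, 0.078]]
(185, 200) [0.535 0.296 0.057]
(273, 184) [0.566 0.11  0.057]
(245, 190) [0.553 0.169 0.077]
(305, 180) [0.571 0.044 0.08 ]
(275, 150) [0.636 0.105 0.076]
(210, 155) [0.626 0.24  0.082]
(170, 140) [0.671 0.333 0.016]
(236, 125) [0.703 0.187 0.015]
cooler ((548.916015625, 199.56515502929688), (192.83477783203125, 372.9144287109375), 9.518413543701172)
zhist (array([  10,  121, 2098, 4388, 1212,  434,   61,   53,   53,  581, 3257,
       1579, 1384,  489,   12,    0]), array([0.045, 0.048, 0.051, 0.054, 0.057, 0.06 , 0.063, 0.066, 0.069,
       0.072, 0.075, 0.078, 0.081, 0.084, 0.087, 0.09 , 0.093]))
```

View pics/c1.png

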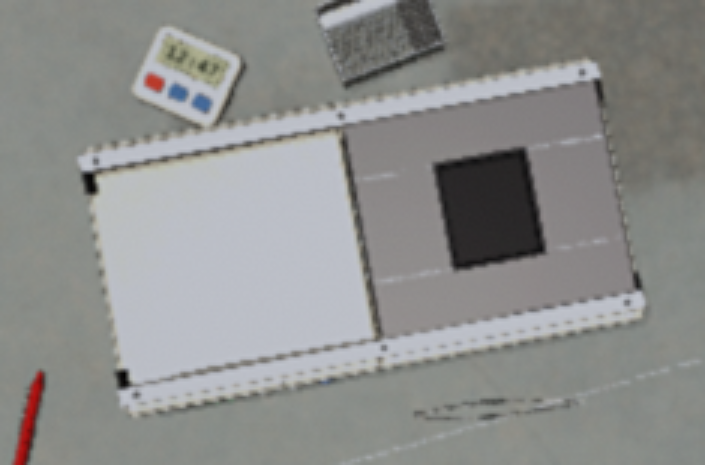

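Both views put the pull's mouth at about (0.563, 0.112, 0.078). The cooler measures 193 x 373 mm, centred at (0.549, 0.200), yaw about +9.6°, with its rails at about 0.083, all matching the text. I'm moving above the pull with the fingers closed and the closing line along the cooler's y.

Request:
send_rows(motion="1 0.02 -0.025 0 0 0 2.5; 1 0.04 -0.049 0 0 0 2.5; 1 0.04 -0.049 0 0 0 2.5; 1 0.04 -0.049 0 0 0 2.5; 1 0.04 -0.049 0 0 0 2.5", force=20)

```text
clock: 0.72
position: [0.3445, 0.3822, 0.2454]
ee_rot: [-0.076, -3.141, 0.0]
force: [1.2, 0.0, -0.1]
width: 0.506
gripper_force: 0.0
```

Request:
send_rows(motion="1 0.04 -0.049 0 0 0 2.5; 1 0.04 -0.049 0 0 0 2.5; 1 0.04 -0.049 0 0 0 2.5; 1 0.04 -0.049 0 0 0 2.5; 1 0.04 -0.049 0 0 0 2.5")

```text
clock: 1.35
position: [0.5419, 0.1403, 0.2454]
ee_rot: [0.267, -3.13, -0.0]
force: [1.6, 1.1, -0.3]
width: 0.012
gripper_force: 0.0
```

Request:
send_rows(motion="1 0.02 -0.025 -0.03 0 0 0; 1 0 0 -0.03 0 0 0; 1 0 0 0 0 0 0")

```text
clock: 1.72
position: [0.5595, 0.1163, 0.1833]
ee_rot: [0.263, -3.125, 0.002]
force: [-0.5, 0.5, 0.2]
width: 0.006
gripper_force: 0.0
```

Run:
```python
from h import *
from scipy.spatial.transform import Rotation as R
o=arm.observe(); M=R.from_rotvec(o['ee_rot']).as_matrix(); print(o['clock'],o['position'],M.round(3),o['width'],o['force'])
w,_,_=look('wrist'); t,_,_=look('top'); cv2.imwrite('pics/w1.png',np.vstack([w,t])[:,:] if 0 else np.hstack([cv2.resize(w,(400,300)),cv2.resize(t,(400,300))]))
```

```text
1.725 [0.55946582 0.11629835 0.18329665] [[-0.986 -0.167 -0.005]
 [-0.167  0.986 -0.001]
 [ 0.005 -0.001 -1.   ]] 0.006195339475248264 [-0.50188005  0.49635349  0.22086045]
```

View pics/w1.png

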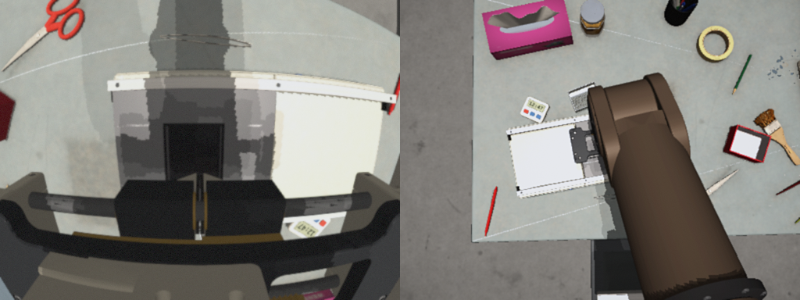

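The wrist view (left half) shows the black pull at about (193,145), right ahead of the closed fingers, with the jaws square to it. I'm centring on it and going down.

Request:
send_rows(motion="1 0.004 -0.004 -0.03 0 0 0; 1 0 0 -0.03 0 0 0; 1 0 0 -0.02 0 0 0; 1 0 0 -0.015 0 0 0; 1 0 0 0 0 0 0")

```text
clock: 2.45
position: [0.565, 0.1134, 0.0906]
ee_rot: [0.265, -3.13, -0.0]
force: [-0.2, -0.8, 1.0]
width: 0.008
gripper_force: 0.0
```

Request:
send_rows(motion="1 0 0 -0.003 0 0 0; 1 -0.0017 0.0099 0 0 0 0; 1 -0.0017 0.0099 0 0 0 0; 1 -0.0033 0.0197 0 0 0 0; 1 -0.0033 0.0197 0 0 0 0")

```text
clock: 3.08
position: [0.5552, 0.1733, 0.088]
ee_rot: [-0.264, 3.13, -0.0]
force: [0.8, -3.0, 3.9]
width: 0.006
gripper_force: 2.6
```

Request:
send_rows(motion="1 -0.0033 0.0197 0 0 0 0; 1 -0.0033 0.0197 0 0 0 0; 1 -0.0033 0.0197 0 0 0 0; 1 -0.0033 0.0197 0 0 0 0; 1 -0.0017 0.0099 0 0 0 0")

```text
clock: 3.7
position: [0.54, 0.2636, 0.0879]
ee_rot: [-0.267, 3.129, 0.002]
force: [2.0, -3.3, 4.8]
width: 0.001
gripper_force: 3.0
```

Request:
send_rows(motion="1 -0.0013 0.0079 0 0 0 0; 1 -0.0013 0.0079 0 0 0 0; 1 -0.001 0.006 0 0 0 0; 1 -0.0007 0.004 0 0 0 0; 1 0 0 0 0 0 0")

```text
clock: 4.32
position: [0.5358, 0.2886, 0.0879]
ee_rot: [-0.266, 3.129, 0.002]
force: [1.0, -0.5, 3.5]
width: 0.009
gripper_force: 1.5
```

Request:
send_rows(motion="1 -0.0007 0.004 0 0 0 0; 1 -0.0007 0.004 0 0 0 0; 1 0 0 0 0 0 0")

```text
clock: 4.7
position: [0.5345, 0.296, 0.0877]
ee_rot: [-0.265, 3.13, 0.001]
force: [1.6, -1.2, 3.5]
width: 0.004
gripper_force: 1.7
```

Request:
send_rows(motion="1 -0.0007 0.004 0 0 0 0; 1 -0.0005 0.003 0 0 0 0; 1 0 0 0 0 0 0")

```text
clock: 5.08
position: [0.5336, 0.3008, 0.0876]
ee_rot: [-0.263, 3.13, -0.002]
force: [1.5, -5.1, 6.6]
width: 0.003
gripper_force: 4.4
```

Request:
send_rows(motion="1 -0.0005 0.003 0 0 0 0; 1 0 0 0 0 0 0; 1 0 0 0 0 0 0")

```text
clock: 5.45
position: [0.5336, 0.3011, 0.0876]
ee_rot: [0.26, -3.13, 0.007]
force: [3.1, -12.9, 9.7]
width: 0.007
gripper_force: 7.8
```

The cover is at its stop: the force rose to 13 N with no further motion. I'm backing off the wall, lifting and going high over the well to look.

Request:
send_rows(motion="1 0.0015 -0.009 0 0 0 0; 1 0.0007 -0.004 0.0 0 0 0; 1 0 0 0.03 0 0 0; 1 0 0 0.05 0 0 0; 1 0.01 -0.05 0.04 0 0 0")

```text
clock: 6.08
position: [0.5433, 0.2483, 0.2074]
ee_rot: [0.277, -3.129, -0.005]
force: [1.5, -0.7, -0.6]
width: 0.003
gripper_force: 0.0
```

Request:
send_rows(motion="1 0.01 -0.05 0.03 0 0 0; 1 0.01 -0.05 0 0 0 0; 1 0.02 -0.02 0 0 0 0; 1 0.02 0 0 0 0 0; 1 0 0 0 0 0 0")

```text
clock: 6.7
position: [0.6051, 0.1237, 0.2355]
ee_rot: [0.264, -3.13, -0.0]
force: [0.7, -0.2, 0.4]
width: 0.006
gripper_force: 0.0
```

Run:
```python
from h import *
print(arm.observe()['position'])
m=arm.camera_model('wrist');w,d=arm.get_image('wrist'); s,ds,ms=look('scene')
np.savez('w2.npz',im=w,d=d,**m); np.savez('s2.npz',im=s,d=ds,**ms)
cv2.imwrite('pics/w2.png',np.hstack([cv2.resize(w,(400,300)),cv2.resize(s[120:280,130:340],(400,300))])); print(m)
```

```text
[0.60508141 0.12373239 0.23547341]
{'fx': 297.3186396354542, 'fy': 297.3186396354542, 'cx': 255.48400446673014, 'cy': 191.53789816012483, 'view': array([[-1.66836612e-01,  9.85984294e-01, -7.19070524e-04,
        -2.04490841e-02],
       [ 9.48321671e-01,  1.60663344e-01,  2.73629856e-01,
        -6.25214961e-01],
       [ 2.69910268e-01,  4.49695680e-02, -9.61834801e-01,
         2.11990344e-01],
       [ 0.00000000e+00,  0.00000000e+00,  0.00000000e+00,
         1.00000000e+00]])}
```

View pics/w2.png

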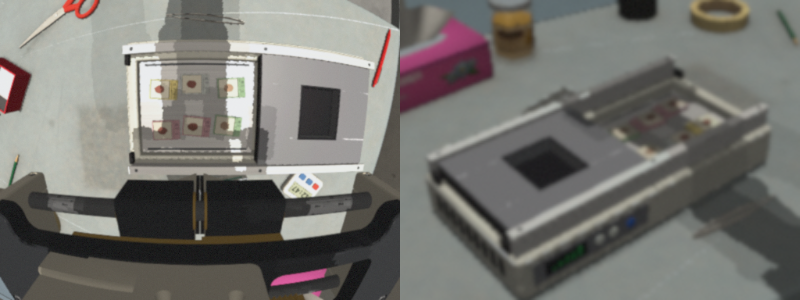

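The wrist view shows the cover fully open and all six blocks in the well, at about (157–240, 82–135) in the scaled picture. Yellow seems to be the upper left one, so I'll zoom in to check.

```bash
cat >> h.py <<'E'
def wray(uv,m,z):
    uv=np.atleast_2d(uv).astype(float); e=np.c_[uv[:,0]-m['cx'],uv[:,1]-m['cy']]/m['fx']
    t=np.linalg.norm(e,axis=1)[:,None]+1e-9; c=np.c_[e/t*np.sin(t),np.cos(t)]
    V=np.linalg.inv(m['view']); r=c@V[:3,:3].T; o=V[:3,3]
    return o+r*((z-o[2])/r[:,2])[:,None]
def wproj(p,m):
    c=np.atleast_2d(p)@m['view'][:3,:3].T+m['view'][:3,3]; h=np.linalg.norm(c[:,:2],axis=1)
    t=np.arctan2(h,c[:,2]); return c[:,:2]/h[:,None]*t[:,None]*m['fx']+[m['cx'],m['cy']]
E
python3 - <<'E'
from h import *
m=dict(np.load('w2.npz')); im=m['im']
S=5; x0,y0=172,82; cv2.imwrite('pics/w3.png',cv2.resize(im[y0:y0+105,x0:x0+150],None,fx=S,fy=S,interpolation=cv2.INTER_CUBIC))
hsv=cv2.cvtColor(im,cv2.COLOR_BGR2HSV)
# warm dark spots -> block centres
k=((hsv[...,1]>110)&((hsv[...,0]<12)|(hsv[...,0]>168))).astype(np.uint8); k[:85]=0;k[190:]=0;k[:,:172]=0;k[:,322:]=0
n,l,s,c=cv2.connectedComponentsWithStats(k)
for i in range(1,n):
    if s[i,4]>8: print('spot',c[i].round(1),s[i,4],((c[i]-[x0,y0])*S).round(), wray(c[i],m,.05).round(4))
k=((hsv[...,1]>60)&(hsv[...,0]>=18)&(hsv[...,0]<=32)).astype(np.uint8); k[:85]=0;k[190:]=0;k[:,:172]=0;k[:,322:]=0
n,l,s,c=cv2.connectedComponentsWithStats(k)
for i in range(1,n):
    if s[i,4]>8: print('yel',c[i].round(1),s[i],((c[i]-[x0,y0])*S).round(),wray(c[i],m,.048).round(4))
E
```

```text
spot [244.8 107.5] 31 [364. 127.] [[0.5324 0.0991 0.05  ]]
spot [203.6 113.9] 45 [158. 159.] [[0.546  0.0557 0.05  ]]
spot [246.8 161.9] 32 [374. 400.] [[0.5914 0.1111 0.05  ]]
spot [206.2 166.5] 19 [171. 423.] [[0.6039 0.0668 0.05  ]]
yel [220.3 114. ] [204 102  24  26 307] [242. 160.] [[0.5437 0.0738 0.048 ]]
```

View pics/w3.png

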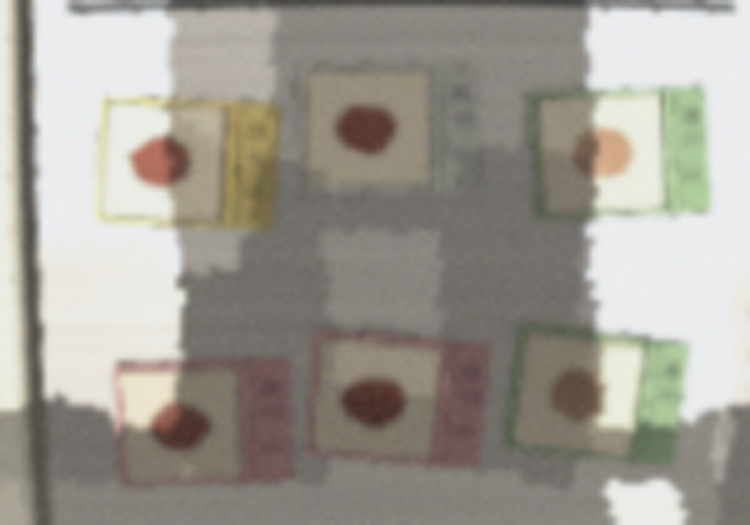

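The zoom shows the only yellow cassette at the upper left. Its outline corners are about (103,100), (280,105), (273,228) and (98,218) in the crop. The blue block is next to it, green to the right, and two pinks and a green below. I'll move sideways and take a second view to triangulate.

Request:
send_rows(motion="1 0.02 -0.03 0 0 0 0; 1 0.02 -0.02 0 0 0 0; 1 0 0 0 0 0 0")

```text
clock: 7.18
position: [0.6448, 0.0718, 0.2359]
ee_rot: [0.261, -3.131, 0.001]
force: [-0.3, -0.3, 0.8]
width: 0.006
gripper_force: 0.0
```

Run:
```python
from h import *
m1=dict(np.load('w2.npz')); m2=arm.camera_model('wrist'); p2=arm.observe()['position']; im,d=arm.get_image('wrist'); m2['im']=im
np.savez('w4.npz',d=d,**m2)
def spot(m,g):
    h=cv2.cvtColor(m['im'],cv2.COLOR_BGR2HSV); k=((h[...,1]>100)&((h[...,0]<12)|(h[...,0]>168))).astype(np.uint8)
    n,l,s,c=cv2.connectedComponentsWithStats(k); ok=[i for i in range(1,n) if s[i,4]>8]
    i=min(ok,key=lambda i:np.hypot(*(c[i]-g))); return c[i]
def yel(m,g):
    h=cv2.cvtColor(m['im'],cv2.COLOR_BGR2HSV); k=((h[...,1]>60)&(h[...,0]>=18)&(h[...,0]<=34)).astype(np.uint8)
    yy,xx=np.mgrid[:k.shape[0],:k.shape[1]]; k[np.hypot(xx-g[0],yy-g[1])>27]=0
    q=cv2.findNonZero(k); r=cv2.minAreaRect(q); return r
g1=np.array([209.7,114.6]); P=wray(g1,m1,.048); g2=wproj(P,m2)[0]; print('P1',P.round(4),'g2',g2,'tcp',p2)
for m,g in((m1,g1),(m2,g2)):
    r=yel(m,g); m['r']=r; B=wray(cv2.boxPoints(r),m,.046); print(r,B.mean(0).round(4),np.linalg.norm(np.diff(B,axis=0),axis=1).round(4))
def tri(u1,u2):
    a0,a1=wray(u1,m1,0.)[0],wray(u1,m1,.1)[0]; b0,b1=wray(u2,m2,0.)[0],wray(u2,m2,.1)[0]
    A=np.c_[a1-a0,-(b1-b0)]; x=np.linalg.lstsq(A,b0-a0,rcond=None)[0]; p=a0+x[0]*(a1-a0); q=b0+x[1]*(b1-b0); return (p+q)/2,np.linalg.norm(p-q)
s1=spot(m1,[203.6,113.9]); s2=spot(m2,wproj(wray(s1,m1,.05),m2)[0])
print('spot',s1,s2,tri(s1,s2)); print('rect',tri(m1['r'][0],m2['r'][0]))
print('depth at block', d[int(g2[1])-3:int(g2[1])+4,int(g2[0])-3:int(g2[0])+4].mean())
y=np.deg2rad(9.6); ex=np.array([np.cos(y),np.sin(y)]); ey=np.array([-np.sin(y),np.cos(y)])
C=np.array([.549,.1996]); q=P[0,:2]-C; print('in cooler',q@ex,q@ey)
```

```text
P1 [[0.546  0.0623 0.048 ]] g2 [262.58111763  86.27972706] tcp [0.64484377 0.07180513 0.23589537]
((214.0, 114.5), (25.0, 26.0), 90.0) [0.5452 0.0666 0.046 ] [0.0289 0.0278 0.0292]
((260.99237060546875, 86.10659790039062), (36.19350051879883, 25.15020751953125), 4.085616588592529) [0.5457 0.0605 0.046 ] [0.0281 0.0394 0.0281]
spot [203.7704918  113.75409836] [256.67857143  85.5       ] (array([0.54607225, 0.05572378, 0.04835141]), np.float64(0.0003401012695042932))
rect (array([0.54503012, 0.06177074, 0.0180068 ]), np.float64(0.0035086711471302404))
depth at block 0.3075245
in cooler -0.02590136844951523 -0.1349114833880898
```

The spot triangulates to z = 0.048. The full yellow outline in the second view measures 28 x 39 mm and is centred at (0.546, 0.061), which is (-26, -45) mm in the well, as it must be. I'm going over it and down to TCP z of about 0.093.

Request:
send_rows(motion="1 -0.03 -0.004 0 0 0 0; 1 -0.04 -0.004 0 0 0 0; 1 -0.029 -0.003 -0.03 0 0 0; 1 0 0 -0.04 0 0 0; 1 0 0 0 0 0 0")

```text
clock: 7.85
position: [0.5427, 0.0638, 0.1643]
ee_rot: [0.267, -3.125, -0.0]
force: [0.0, -0.4, 0.6]
width: 0.005
gripper_force: 0.0
```

Request:
send_rows(motion="1 0 0 -0.03 0 0 0; 1 0 0 -0.025 0 0 0; 1 0 0 -0.015 0 0 0; 1 0 0 0 0 0 0; 1 0 0 0 0 0 0")

```text
clock: 8.48
position: [0.5464, 0.0627, 0.0972]
ee_rot: [-0.264, 3.129, 0.0]
force: [-0.0, 0.7, 0.3]
width: 0.003
gripper_force: 0.0
```

Request:
send_rows(motion="1 0 -0.0015 -0.005 0 0 0; 1 0 0 0 0 0 0; 1 0 0 0 0 0 0; 1 0 0 0 0 0 0; 1 0 0 0 0 0 0")

```text
clock: 9.1
position: [0.5457, 0.061, 0.0912]
ee_rot: [-0.264, 3.13, 0.0]
force: [-0.1, -0.2, -0.1]
width: 0.005
gripper_force: 0.0
```

Request:
send_rows(motion="1 0 0 0 0 0 0; 1 0 0 0 0 0 0; 1 0 0 0 0 0 0; 1 0 0 0 0 0 0; 1 0 0 0 0 0 0")

```text
clock: 9.72
position: [0.5457, 0.061, 0.0911]
ee_rot: [-0.264, 3.13, 0.0]
force: [-0.4, -0.6, -1.0]
width: 0.005
gripper_force: 0.0
```

Run:
```python
from h import *
m=arm.camera_model('wrist');w,d=arm.get_image('wrist');s,_,_=look('scene')
cv2.imwrite('pics/w5.png',np.hstack([cv2.resize(w,(400,300)),cv2.resize(s[120:280,130:340],(400,300))]))
```

```text
(no output)
```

View pics/w5.png

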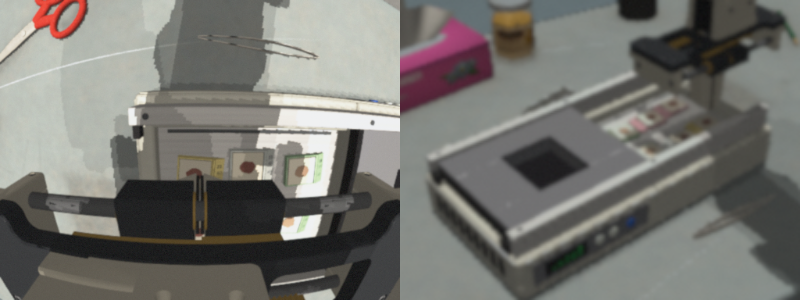

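Request:
send_rows(motion="1 0 0 0 0 0 0; 1 0 0 0 0 0 0; 1 0 0 0 0 0 0; 1 0 0 0 0 0 0; 1 0 0 0 0 0 0")

```text
clock: 10.45
position: [0.5457, 0.0609, 0.0911]
ee_rot: [-0.264, 3.13, 0.0]
force: [-0.2, 0.9, -0.1]
width: 0.005
gripper_force: 0.0
```

Request:
send_rows(motion="1 0 0 0 0 0 0; 1 0 0 0 0 0 0; 1 0 0 0 0 0 0; 1 0 0 0 0 0 0; 1 0 0 0 0 0 0")

```text
clock: 11.08
position: [0.5457, 0.061, 0.0911]
ee_rot: [-0.264, 3.13, 0.0]
force: [-0.1, -0.3, -0.6]
width: 0.001
gripper_force: 0.0
```

The wrist view shows the fingers over the yellow block at about (200,170) and touching nothing. The dwell lasted over 2.3 s. The scene view shows the cover still open, with its pull at about (543,163). Now back to the pull, whose centre should be at about (0.5355, 0.290).

Request:
send_rows(motion="1 0 0 0.03 0 0 0; 1 0 0 0.04 0 0 0; 1 0 0.03 0.03 0 0 0; 1 -0.003 0.05 0 0 0 0; 1 -0.003 0.05 0 0 0 0")

```text
clock: 11.7
position: [0.5398, 0.1922, 0.1918]
ee_rot: [-0.263, 3.129, 0.001]
force: [0.4, 0.4, 0.8]
width: 0.005
gripper_force: 0.0
```

Request:
send_rows(motion="1 -0.002 0.05 0 0 0 0; 1 -0.002 0.035 0 0 0 0; 1 0 0.014 0 0 0 0; 1 0 0 0 0 0 0; 1 0 0 0 0 0 0")

```text
clock: 12.32
position: [0.5362, 0.2877, 0.1911]
ee_rot: [-0.261, 3.131, -0.002]
force: [0.3, 0.6, -0.1]
width: 0.006
gripper_force: 0.0
```

Run:
```python
from h import *
print(arm.observe()['position'])
im,d,m=look('scene'); x0,y0,x1,y1=175,180,245,228
g=im.max(2); k=np.zeros_like(g); k[y0:y1,x0:x1]=g[y0:y1,x0:x1]<60
n,l,s,c=cv2.connectedComponentsWithStats(k); i=1+s[1:,4].argmax(); print(s[i],c[i],onplane(c[i],m,.078))
w,_=arm.get_image('wrist')
cv2.imwrite('pics/w6.png',np.hstack([cv2.resize(w,(400,300)),cv2.resize(im[120:280,130:340],(400,300))]))
```

```text
[0.536223   0.28773213 0.19112264]
[ 175  187   70   41 1481] [213.84334909 206.11951384] [[0.52464051 0.27093899 0.078     ]]
```

View pics/w6.png

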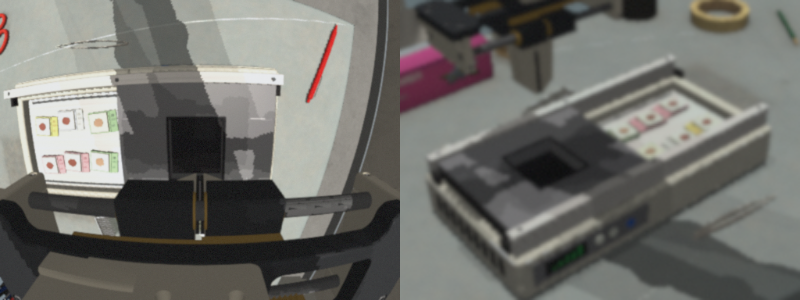

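The wrist view shows the pull at about (196,147), the same place relative to the fingers as before the first entry. The scene-view mask merged with the shadow, so I'm ignoring that number. Going down.

Request:
send_rows(motion="1 0 0.001 -0.03 0 0 0; 1 0 0 -0.03 0 0 0; 1 0 0 -0.025 0 0 0; 1 0 0 -0.015 0 0 0; 1 0 0 0 0 0 0")

```text
clock: 13.05
position: [0.5354, 0.2901, 0.0905]
ee_rot: [0.263, -3.129, 0.001]
force: [1.1, 0.9, -0.0]
width: 0.007
gripper_force: 0.0
```

Request:
send_rows(motion="1 0 0 -0.003 0 0 0; 1 0.0017 -0.0099 0 0 0 0; 1 0.0017 -0.0099 0 0 0 0; 1 0.0033 -0.0197 0 0 0 0; 1 0.0033 -0.0197 0 0 0 0")

```text
clock: 13.68
position: [0.5461, 0.2308, 0.0886]
ee_rot: [-0.264, 3.13, 0.001]
force: [-1.6, 3.8, 2.5]
width: 0.004
gripper_force: 2.0
```

Request:
send_rows(motion="1 0.0033 -0.0197 0 0 0 0; 1 0.0033 -0.0197 0 0 0 0; 1 0.0033 -0.0197 0 0 0 0; 1 0.0033 -0.0197 0 0 0 0; 1 0.0017 -0.0099 0 0 0 0")

```text
clock: 14.3
position: [0.5612, 0.1409, 0.0884]
ee_rot: [-0.262, 3.13, -0.001]
force: [1.0, 2.6, 5.7]
width: 0.004
gripper_force: 3.0
```

Request:
send_rows(motion="1 0.0013 -0.0079 0 0 0 0; 1 0.0013 -0.0079 0 0 0 0; 1 0.001 -0.006 0 0 0 0; 1 0.0007 -0.004 0 0 0 0; 1 0 0 0 0 0 0")

```text
clock: 14.92
position: [0.5653, 0.1161, 0.0883]
ee_rot: [-0.263, 3.13, -0.001]
force: [0.8, 1.1, 5.3]
width: 0.005
gripper_force: 1.9
```

Request:
send_rows(motion="1 0.0008 -0.005 0 0 0 0; 1 0.0007 -0.004 0 0 0 0; 1 0.0003 -0.002 0 0 0 0; 1 0 0 0 0 0 0")

```text
clock: 15.42
position: [0.567, 0.1055, 0.0882]
ee_rot: [-0.264, 3.13, -0.0]
force: [1.1, 0.7, 4.8]
width: 0.005
gripper_force: 1.9
```

Request:
send_rows(motion="1 0.0005 -0.003 0 0 0 0; 1 0 0 0 0 0 0; 1 0 0 0 0 0 0")

```text
clock: 15.8
position: [0.5673, 0.103, 0.0881]
ee_rot: [-0.264, 3.13, -0.0]
force: [0.7, 1.5, 3.6]
width: 0.002
gripper_force: 1.7
```

Request:
send_rows(motion="1 0.0005 -0.003 0 0 0 0; 1 0.0003 -0.002 0 0 0 0; 1 0 0 0 0 0 0")

```text
clock: 16.18
position: [0.568, 0.0979, 0.0881]
ee_rot: [-0.264, 3.13, -0.0]
force: [1.4, 2.0, 3.1]
width: 0.005
gripper_force: 1.7
```

Request:
send_rows(motion="1 0.0003 -0.002 0 0 0 0; 1 0 0 0 0 0 0; 1 0 0 0 0 0 0")

```text
clock: 16.55
position: [0.5683, 0.0961, 0.0881]
ee_rot: [-0.264, 3.13, -0.0]
force: [1.3, 2.0, 3.1]
width: 0.007
gripper_force: 1.6
```

Request:
send_rows(motion="1 0.0005 -0.003 0 0 0 0; 1 0.0003 -0.002 0 0 0 0; 1 0 0 0 0 0 0; 1 0 0 0 0 0 0")

```text
clock: 17.05
position: [0.569, 0.092, 0.0881]
ee_rot: [-0.265, 3.13, 0.002]
force: [-0.0, 5.4, 2.3]
width: 0.011
gripper_force: 2.9
```

Request:
send_rows(motion="1 0.0005 -0.003 0 0 0 0; 1 0 0 0 0 0 0; 1 0 0 0 0 0 0")

```text
clock: 17.42
position: [0.5691, 0.0917, 0.0881]
ee_rot: [0.269, -3.13, -0.006]
force: [-0.7, 12.3, 2.7]
width: 0.003
gripper_force: 5.5
```

The shut stop is reached: 12 N with no motion. I'm backing off the wall, lifting and moving clear.

Request:
send_rows(motion="1 -0.0015 0.009 0 0 0 0; 1 -0.0015 0.009 0 0 0 0; 1 0 0 0.03 0 0 0; 1 0 0 0.05 0 0 0; 1 -0.01 0.02 0.06 0 0 0")

```text
clock: 18.05
position: [0.5562, 0.1236, 0.2271]
ee_rot: [0.258, -3.128, 0.004]
force: [1.8, 1.2, 0.4]
width: 0.006
gripper_force: 0.0
```

Request:
send_rows(motion="1 -0.04 0.05 0.02 0 0 0; 1 -0.04 0.05 0 0 0 0; 1 -0.04 0.05 0 0 0 0; 1 -0.04 0.05 0 0 0 0; 1 -0.04 0.05 0 0 0 0")

```text
clock: 18.68
position: [0.3618, 0.3683, 0.2451]
ee_rot: [0.263, -3.13, 0.002]
force: [1.4, 1.0, -1.2]
width: 0.003
gripper_force: 0.0
```

Request:
send_rows(motion="1 -0.04 0.05 0 0 0 0; 1 -0.03 0.05 0 0 0 0; 1 -0.03 0.05 0 0 0 0; 1 0 0 0 0 0 0; 1 0 0 0 0 0 0")

```text
clock: 19.3
position: [0.2647, 0.5154, 0.2446]
ee_rot: [-0.264, 3.13, -0.003]
force: [-0.9, -0.6, 0.8]
width: 0.008
gripper_force: 0.0
```

Run:
```python
from h import *
print(arm.observe()['position'])
im,d,m=look('top'); cv2.imwrite('pics/t9.png',np.hstack([cv2.resize(i[115:270,110:345],(400,264)) for i in (np.load('top0.npz')['im'],im)]))
x0,y0,x1,y1=245,155,300,215; g=im.max(2); k=np.zeros_like(g); k[y0:y1,x0:x1]=g[y0:y1,x0:x1]<70
n,l,s,c=cv2.connectedComponentsWithStats(k); i=1+s[1:,4].argmax(); print(s[i],c[i],onplane(c[i],m,.078))
```

```text
[0.26471726 0.51535501 0.24461559]
[ 256  164   36   41 1113] [273.29649596 184.02785265] [[0.56396616 0.11034588 0.078     ]]
```

View pics/t9.png

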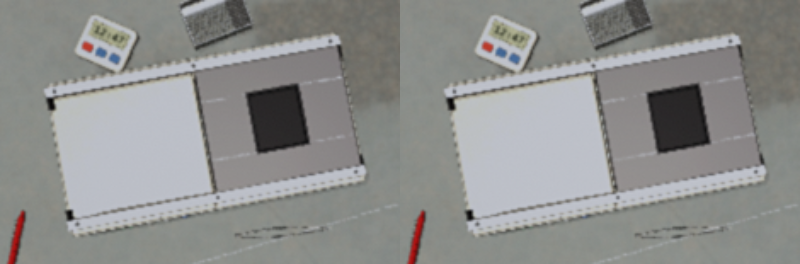

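The before and after views match. The pull is back at (273.3,184.0), 1 mm further shut than at the start, and the timer, slide pack and forceps haven't moved. The arm is clear.

```bash
python3 -c "
from cell import arm
print(arm.sign_off())"
```

```text
the job is handed in; nothing more can be done
None
```

The job is handed in (no verdict was returned): I slid the cover fully open, pointed at the yellow block for over two seconds without contact, then slid the cover shut and moved the arm clear.

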